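# Find the plate corner that rocks and set its shim

## Robot

A 6-joint arm with a two-finger parallel gripper is mounted at the origin on a cart in front of the work surface, level with it; the furniture and walls round the work are solid. World frame = base frame: x ahead of the robot, y to its left, z up, the work surface at z = 0. Lengths are in m, angles in degrees, forces in N, time in s.
With the tool pointing down it reaches from about 0.4 to 0.825 m from the base axis. Payload 7 kg.
Tool frame: the origin (TCP) lies on the centre line of the jaws, within the pads' length; the fingertips stand 11 mm ahead of it and the grasp point (between the pads) lies 8 mm behind it; z points along the fingers, y is the line along which they close (so a half turn about z gives the same grasp; the last joint's range is limited). The gripper opens to 88 mm and grips with 3 to 60 N. Pads are 19 mm wide; open, the fingers measure 130 mm over their backs; the gripper's body (78 mm by 193 mm) begins 47 mm behind the grasp point.
Start: joints at [-57.978, 20.546, 0.682, 0, -70.136, -16.507], TCP at [0.181, -0.65, 0.207] pointing down, gripper open.
Joint ranges: [-176.03, 176.03], [-82.01, 121.73], [-58.28, 71.71], [-173.87, 95.51], [-174.79, -0.11], [-173.66, 173.66]. Speed limits (degrees/s): [136.94, 136.94, 172.46, 180, 180, 180].

## Interface

Orientations are given as [roll, pitch, yaw] about the fixed x, y, z axes, in that order (R = Rz(yaw) Ry(pitch) Rx(roll)).
In Python, from plant import r, capture, camera_model, job gives the robot as it stands.
- The arm moves only by the tool drive_tool, never from a script. Its argument "increments" is a list that holds one entry, the list of rows, each a list of 5 numbers: the gripper's target within -1 to 1 (fully open at 1, half-way at 0, shut at -1), then the shift along the tool's x, y, z scaled (see below), then the turn about the tool's z scaled (see below). In form: [[[gripper, tx, ty, tz, roll], ...]]. A call has 1 to 5 rows; each row is the pose to reach, as a shift and turn from the pose commanded when the call began, along the tool's axes at that moment, turning the shorter way round; what a row does not reach only later rows make up. The controller multiplies each number of a shift by 120 mm and each number of a turn by 360 degrees. A row lasts 1/8 s, in which the tool goes at most 62.5 mm and 10.7 degrees, less where a joint would pass 70% of its speed; a pose out of reach is approached as far as the arm can. A call with a number of a shift or a turn outside -1 to 1 is refused whole. A call with a gripper value outside its range is refused whole. The fingers move at their own pace and stop on an object; "squeeze" is the grip in N (left out, the last holds). Time passes only in rows, so rows that repeat a pose let the fingers close. It gives the time, the measured TCP pose, the force, the opening and the grip force at its end, in the units of the state.
- r.get_state(): the state, without advancing time (a new reading comes with each control period).
- capture(name): name is "side" or "top"; returns the picture (400x640x3 uint8, red, green, blue); there is no depth.
- camera_model(name): a dict with "camera_matrix" (3x3 intrinsics, pixels), "rvec" (rotation vector, rad) and "tvec" (3), from world to camera coordinates, as OpenCV has them. Camera axes: x right, y down, z forward; pixel columns grow to the right and rows downward; lengths in m; the calibration is good to about 2 mm. A picture is of the moment at which its call begins. camera_model takes no time and is no camera call.
- job.close_job(): hands the job in; it is judged then, once.
The state is a dict: "time_s": time; "joints": joint angles; "qd": joint speeds; "joint_torque": joint torques, N m; "tcp_pos": TCP position; "eef_rot": TCP orientation; "contact_force": force on the tool from outside, world axes, zero at the start; "moment": the same for the moment, N m; "gripper_width": finger opening in m; "gripper_force": force on a finger pad.
Only numpy, scipy, OpenCV 4.12 (cv2) and the standard library are available. Lean on these libraries where they do the work, as an engineer would, in place of code of your own. Each camera call takes 0.05 s, during which the arm holds its last target. There are 200 camera calls.

## Task

The model-maker's assembly plate no longer sits firm, because one of the four pads hidden under its corners has gone soft. With the fingertips, press down on one corner after another until you find the one that rocks, push the shim lever beside that corner down flat and leave the other three levers up, then press the same corner again so that it bears on its shim. Only touch and press: pick nothing up, and leave the plate on its base and the pieces on it and around it where they are.

Things in the scene. Friction and masses are not known exactly. Their poses are not given: they have to be found in the camera images.
- plate: assembly plate, white-topped plywood, 160 x 240 x 10 mm, 0.55 kg, loose on four hidden pads. Origin: centre of its underside, 27.8 mm above the table; x away from the robot at yaw 0, y left, z up. Three pads are hard: 5 to 20 N moves the corner by under 1 mm. One (any corner, looks the same) is soft: that corner sinks 4 to 5 mm under 2 to 3 N, stops hard, and comes back when let go
- base: fixed levelling base under the plate, plywood, 184 x 268 x 6 mm; origin at the centre of its underside on the table, axes as the plate's. Low steel stops at the middle of each edge keep the plate in place (2 mm play). At each corner a shim lever sticks out past the plate's left or right edge. An L-shaped aluminium fence, 14 mm high, stands on the plate within 57 mm (x) and 72 mm (y) of its middle
- corner_near_left (a point): near left corner of the plate (near = towards the robot, left = +y at yaw 0): centre of the flush steel washer, 15 mm across, on the plate's upper face, 37.8 mm above the table, 20 mm in from the plate's near or far edge and 26 mm from its left or right edge; the place to press. Moves with the plate
- corner_near_right (a point): near right corner of the plate (near = towards the robot, left = +y at yaw 0): centre of the flush steel washer, 15 mm across, on the plate's upper face, 37.8 mm above the table, 20 mm in from the plate's near or far edge and 26 mm from its left or right edge; the place to press. Moves with the plate
- corner_far_left (a point): far left corner of the plate (near = towards the robot, left = +y at yaw 0): centre of the flush steel washer, 15 mm across, on the plate's upper face, 37.8 mm above the table, 20 mm in from the plate's near or far edge and 26 mm from its left or right edge; the place to press. Moves with the plate
- corner_far_right (a point): far right corner of the plate (near = towards the robot, left = +y at yaw 0): centre of the flush steel washer, 15 mm across, on the plate's upper face, 37.8 mm above the table, 20 mm in from the plate's near or far edge and 26 mm from its left or right edge; the place to press. Moves with the plate
- lever_near_left (a joint): near left shim lever, rad: 0 = arm slants up and outwards at 47 degrees, 0.82 = flat (arm level), where it stops; stays where it is left; 1 to 4 N at its press point moves it. Steel arm 75 mm long, 5 mm thick, 14 mm wide with a 22 mm wide paddle, pointing left (+y of the base); pivot 117 mm to that side of the base's origin, 60 mm nearer than it, 10 mm above the table
- lever_near_right (a joint): near right shim lever, rad: 0 = arm slants up and outwards at 47 degrees, 0.82 = flat (arm level), where it stops; stays where it is left; 1 to 4 N at its press point moves it. Steel arm 75 mm long, 5 mm thick, 14 mm wide with a 22 mm wide paddle, pointing right (-y of the base); pivot 117 mm to that side of the base's origin, 60 mm nearer than it, 10 mm above the table
- lever_far_left (a joint): far left shim lever, rad: 0 = arm slants up and outwards at 47 degrees, 0.82 = flat (arm level), where it stops; stays where it is left; 1 to 4 N at its press point moves it. Steel arm 75 mm long, 5 mm thick, 14 mm wide with a 22 mm wide paddle, pointing left (+y of the base); pivot 117 mm to that side of the base's origin, 60 mm farther than it, 10 mm above the table
- lever_far_right (a joint): far right shim lever, rad: 0 = arm slants up and outwards at 47 degrees, 0.82 = flat (arm level), where it stops; stays where it is left; 1 to 4 N at its press point moves it. Steel arm 75 mm long, 5 mm thick, 14 mm wide with a 22 mm wide paddle, pointing right (-y of the base); pivot 117 mm to that side of the base's origin, 60 mm farther than it, 10 mm above the table
- press_near_left (a point): point on the upper face of the near left lever's arm, 45 mm out from the pivot: lever up, 45 mm above the table and 26 mm outside the plate's edge; lever flat, 12.5 mm above the table and 42 mm outside the edge. A fingertip that comes straight down on the arm 35 to 45 mm outside the plate's edge swings it flat
- press_near_right (a point): point on the upper face of the near right lever's arm, 45 mm out from the pivot: lever up, 45 mm above the table and 26 mm outside the plate's edge; lever flat, 12.5 mm above the table and 42 mm outside the edge. A fingertip that comes straight down on the arm 35 to 45 mm outside the plate's edge swings it flat
- press_far_left (a point): point on the upper face of the far left lever's arm, 45 mm out from the pivot: lever up, 45 mm above the table and 26 mm outside the plate's edge; lever flat, 12.5 mm above the table and 42 mm outside the edge. A fingertip that comes straight down on the arm 35 to 45 mm outside the plate's edge swings it flat
- press_far_right (a point): point on the upper face of the far right lever's arm, 45 mm out from the pivot: lever up, 45 mm above the table and 26 mm outside the plate's edge; lever flat, 12.5 mm above the table and 42 mm outside the edge. A fingertip that comes straight down on the arm 35 to 45 mm outside the plate's edge swings it flat
- nose_near_left (a point): the near left lever's shim: a round steel nose 12 mm across, 18 mm wide, hidden under the plate's edge; this point is the nose's centre. Lever flat: its top is about 1 mm below the resting plate, so the soft corner bears on it when pressed; at a hard corner it carries nothing. Lever up: 6 to 7 mm below the plate
- nose_near_right (a point): the near right lever's shim: a round steel nose 12 mm across, 18 mm wide, hidden under the plate's edge; this point is the nose's centre. Lever flat: its top is about 1 mm below the resting plate, so the soft corner bears on it when pressed; at a hard corner it carries nothing. Lever up: 6 to 7 mm below the plate
- nose_far_left (a point): the far left lever's shim: a round steel nose 12 mm across, 18 mm wide, hidden under the plate's edge; this point is the nose's centre. Lever flat: its top is about 1 mm below the resting plate, so the soft corner bears on it when pressed; at a hard corner it carries nothing. Lever up: 6 to 7 mm below the plate
- nose_far_right (a point): the far right lever's shim: a round steel nose 12 mm across, 18 mm wide, hidden under the plate's edge; this point is the nose's centre. Lever flat: its top is about 1 mm below the resting plate, so the soft corner bears on it when pressed; at a hard corner it carries nothing. Lever up: 6 to 7 mm below the plate
- balsa: balsa block 62 x 21 x 12 mm lying on the plate against the fence; a bystander, to be left alone
- offcut: white foam-board offcut 55 x 30 x 8 mm lying on the plate; a bystander, to be left alone
- coach: silver model railcar 100 x 18 x 22 mm, on the table beyond the base; a bystander, to be left alone
- ruler: triangular scale rule 156 x 23 x 18 mm, on the table beyond the base; a bystander, to be left alone
- rubber: eraser in a blue sleeve 43 x 19 x 11 mm, on the table on the near side of the base; a bystander, to be left alone
- sharpener: metal sharpener 25 x 16 x 12 mm, on the table on the near side of the base; a bystander, to be left alone

How it is judged:
By the outcome, as a careful person would: the job done as asked, in the order asked, and still so for the second after the job is handed in, with the robot touching nothing.
It also fails if it takes over 48 s, if anything falls off the work surface, if the arm or the gripper's body presses on something with over 40 N, if the wrist force passes 120 N, or if a joint passes its speed limit or range.

## Working session

There is one attempt and no reset: what is moved stays moved. The work goes in short steps, Python scripts to look and compute and a tool call to move; the robot and the scene stay as the last step left them, time stands still between calls to the robot, and variables do not carry over. Pictures are saved under pics/ and viewed, at most 10 in all, crops included, and the job is handed in when it is done.

Besides the shell and the picture viewer there is one more tool, called as name([rows], argument=value, ...), one row to a line, values as JSON. drive_tool: Moves the arm, as the interface text tells. Its arguments: {"type":"object","properties":{"increments":{"type":"array"},"squeeze":{"type":"number"}},"required":["increments"]}

```bash
ls; mkdir -p pics
python3 - <<'E'
from plant import r,capture,camera_model,job
import cv2
for n in("top","side"):
    cv2.imwrite(f"pics/{n}0.png",capture(n)[:,:,::-1]); print(camera_model(n))
s=r.get_state();print(s)
E
```

```text
pics
{'camera_matrix': array([[466.55031607,   0.        , 325.05893866],
       [  0.        , 466.55031607, 201.96982375],
       [  0.        ,   0.        ,   1.        ]]), 'rvec': array([ 2.14850291, -2.15952768,  0.21235694]), 'tvec': array([0.00374946, 0.5966338 , 0.91947325])}
{'camera_matrix': array([[424.40871645,   0.        , 316.9473124 ],
       [  0.        , 424.40871645, 201.80893241],
       [  0.        ,   0.        ,   1.        ]]), 'rvec': array([ 0.63746925, -2.29008877,  1.5021048 ]), 'tvec': array([0.49432925, 0.13297278, 0.57658977])}
{'time_s': 0.1, 'joints': array([-5.79771084e+01,  2.05885461e+01,  6.39466622e-01, -1.76975331e-02,
       -7.01345727e+01, -1.65044280e+01]), 'qd': array([ 0.07374675, -0.20918577,  0.17910017,  0.11911196, -0.05508177,
       -0.06069412]), 'joint_torque': array([-5.15092888e-04, -5.84161162e+01,  2.93754405e+01,  7.01551214e+00,
        1.02741370e-02, -6.48913397e-05]), 'tcp_pos': array([ 0.18042035, -0.64996921,  0.20610616]), 'eef_rot': array([ 1.79915068e+02, -7.81475270e-03, -1.64487557e+02]), 'contact_force': array([ 0.04548718, -0.29160178, -0.13638788]), 'moment': array([ 0.02928462,  0.04193753, -0.02075471]), 'gripper_force': 0.0, 'gripper_width': 0.08726583706756962}
```

View pics/top0.png

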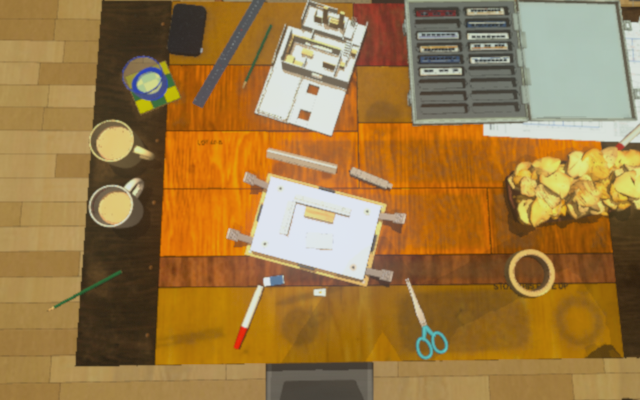

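View pics/side0.png

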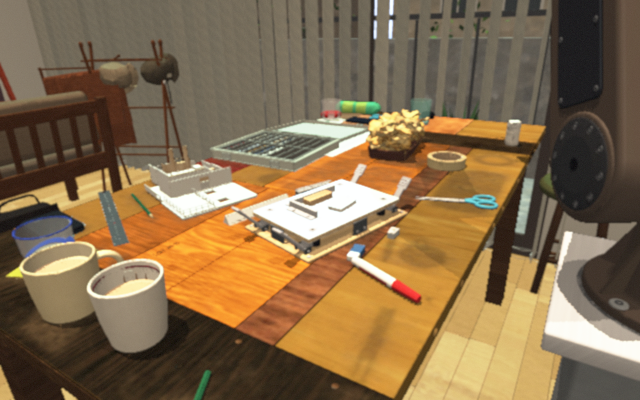

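The top view shows the white plate around (317,230), turned slightly clockwise, with the levers at about (256,180), (238,236), (392,217) and (378,275). Next I fit the plate's rectangle.

```bash
cat > h.py <<'E'
import numpy as np,cv2
from plant import r,capture,camera_model,job
def cam(n):
    m=camera_model(n);R=cv2.Rodrigues(m["rvec"])[0];return m["camera_matrix"],R,m["tvec"]
def unproj(n,uv,z):
    K,R,t=cam(n);uv=np.atleast_2d(uv).astype(float)
    d=(R.T@np.linalg.inv(K)@np.c_[uv,np.ones(len(uv))].T).T;c=-R.T@t
    return c+d*((z-c[2])/d[:,2])[:,None]
def proj(n,P):
    K,R,t=cam(n);return cv2.projectPoints(np.atleast_2d(P).astype(float),R,t,K,None)[0][:,0]
E
python3 - <<'E'
from h import *
im=cv2.imread("pics/top0.png");hsv=cv2.cvtColor(im,cv2.COLOR_BGR2HSV)
m=((hsv[...,1]<45)&(hsv[...,2]>190)).astype(np.uint8);m[:165]=0;m[295:]=0
m[:,:235]=0;m[:,410:]=0
m=cv2.morphologyEx(m,cv2.MORPH_OPEN,np.ones((7,7)))
c=max(cv2.findContours(m,0,2)[0],key=cv2.contourArea)[:,0]
P=unproj("top",c+0.0,.0378)[:,:2]
(cx,cy),wh,a=cv2.minAreaRect((P*1000).astype(np.float32));print(cx,cy,wh,a)
# yaw: direction of long axis = +-y
b=cv2.boxPoints(((cx,cy),wh,a));e=max([b[1]-b[0],b[2]-b[1]],key=np.linalg.norm);e*=np.sign(e[1])
yaw=np.arctan2(-e[0],e[1]);print("yaw",np.degrees(yaw))
Rz=np.array([[np.cos(yaw),-np.sin(yaw)],[np.sin(yaw),np.cos(yaw)]])
big=cv2.resize(im[160:300,220:420],None,fx=4,fy=4,interpolation=cv2.INTER_CUBIC)
def mark(pts,z,col):
    W=np.array([cx,cy])/1e3+np.array(pts)@Rz.T
    for w,q in zip(W,proj("top",np.c_[W,np.full(len(W),z)])):
        print(pts[0],w.round(4),q.round(1)); cv2.circle(big,tuple(np.int32((q-[220,160]+.5)*4)),3,col,-1)
mark([(sx*.06,sy*.094) for sx in(-1,1) for sy in(1,-1)],.0378,(0,0,255))
mark([(sx*.06,sy*.146) for sx in(-1,1) for sy in(1,-1)],.045,(255,0,0))
mark([(sx*.08,sy*.12) for sx in(-1,1) for sy in(1,-1)],.0378,(0,255,0))
cv2.imwrite("pics/c.png",big)
E
```

```text
545.3467407226562 20.081939697265625 (240.98095703125, 160.60043334960938) 74.86929321289062
yaw -15.130721
(-0.06, 0.094) [0.512  0.1265] [264.1 243.5]
(-0.06, 0.094) [ 0.4629 -0.055 ] [352.5 267. ]
(-0.06, 0.094) [0.6278 0.0952] [279.8 188.2]
(-0.06, 0.094) [ 0.5787 -0.0863] [366.4 211.1]
(-0.06, 0.146) [0.5255 0.1767] [239.2 236.8]
(-0.06, 0.146) [ 0.4493 -0.1052] [377.5 273.5]
(-0.06, 0.146) [0.6414 0.1454] [255.5 181.2]
(-0.06, 0.146) [ 0.5652 -0.1365] [391.1 217. ]
(-0.08, 0.12) [0.4994 0.1568] [249.1 249.7]
(-0.08, 0.12) [ 0.4368 -0.0749] [362.4 279.8]
(-0.08, 0.12) [0.6539 0.115 ] [270.4 176. ]
(-0.08, 0.12) [ 0.5913 -0.1166] [380.7 205.2]
```

View pics/c.png

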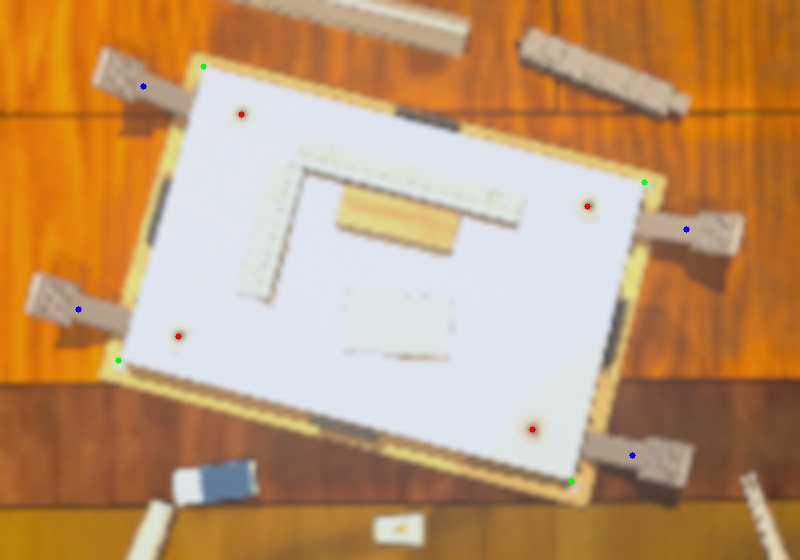

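The fit matches: the red dots land on the four washers and the blue dots on the lever arms. The plate centre is (0.545, 0.020) at yaw −15.1°. I will close the fingers and set the tool's y along the plate's x (yaw −105.1).

drive_tool([
  [[-1, -0.4, 0.46, 0, -0.06], [-1, -0.82, 0.95, 0, -0.1], [-1, -0.82, 0.95, 0, -0.13], [-1, -0.82, 0.95, 0, -0.15], [-1, -0.82, 0.95, 0, -0.165]],
], squeeze=10)

```text
time_s: 0.72
tcp_pos: [0.2451, -0.5136, 0.2069]
eef_rot: [180.0, 0.0, -110.4]
contact_force: [-0.2, 0.1, -0.7]
gripper_width: 0.0434
gripper_force: 0.0
```

```bash
cat > d.py <<'E'
import sys
from h import *
C=np.array([.5453,.0201]);y=np.radians(-15.13)
Rz=np.array([[np.cos(y),-np.sin(y)],[np.sin(y),np.cos(y)]])
def go(sx,sy,z,w=.094):
    s=r.get_state();p=s["tcp_pos"];ps=np.radians(s["eef_rot"][2])
    d=np.r_[C+Rz@[sx*.06,sy*w],z]-p
    print("t",round(s["time_s"],2),"pos",p.round(4),s["eef_rot"].round(1),"F",s["contact_force"].round(2),"shift units",
     (np.array([np.cos(ps)*d[0]+np.sin(ps)*d[1],np.sin(ps)*d[0]-np.cos(ps)*d[1],-d[2]])/.12).round(3),
     "turn",round(-((-105.13-s["eef_rot"][2]+180)%360-180)/360,4))
if __name__=="__main__": go(*map(float,sys.argv[1:]))
E
python3 d.py -1 -1 .09
```

```text
t 0.72 pos [ 0.2451 -0.5136  0.2069] [ 180.     0.  -110.4] F [-0.19  0.06 -0.67] shift units [-4.214 -0.372  0.974] turn -0.0145
```

drive_tool([
  [[-1, -0.5, -0.05, 0.1, -0.0145], [-1, -1, -0.1, 0.2, -0.0145]],
])

```text
time_s: 0.98
tcp_pos: [0.2986, -0.4052, 0.1822]
eef_rot: [180.0, 0.0, -105.6]
contact_force: [1.0, 0.6, 0.1]
gripper_width: 0.0232
gripper_force: 0.0
```

drive_tool([
  [[-1, -0.5, -0.05, 0.1, 0], [-1, -1, -0.1, 0.2, 0]],
])

```text
time_s: 1.23
tcp_pos: [0.3426, -0.2921, 0.1585]
eef_rot: [-180.0, 0.0, -105.6]
contact_force: [2.0, 0.3, -0.0]
gripper_width: 0.0036
gripper_force: 0.0
```

drive_tool([
  [[-1, -0.5, -0.05, 0.1, 0], [-1, -1, -0.1, 0.2, 0]],
])

```text
time_s: 1.48
tcp_pos: [0.3864, -0.1796, 0.1348]
eef_rot: [-180.0, 0.0, -105.6]
contact_force: [2.0, -0.5, -0.2]
gripper_width: 0.0007
gripper_force: 0.0
```

drive_tool([
  [[-1, -0.5, 0, 0.1, 0], [-1, -0.9, 0, 0.15, 0], [-1, -0.9, 0, 0.15, 0]],
])

```text
time_s: 1.85
tcp_pos: [0.4155, -0.0749, 0.1166]
eef_rot: [180.0, -0.0, -105.3]
contact_force: [-0.1, -0.6, 0.3]
gripper_width: 0.0008
gripper_force: 0.0
```

```bash
python3 d.py -1 -1 .06
```

```text
t 1.85 pos [ 0.4155 -0.0749  0.1166] [ 180.    -0.  -105.3] F [-0.13 -0.63  0.31] shift units [-0.264 -0.337  0.471] turn -0.0004
```

drive_tool([
  [[-1, -0.26, -0.34, 0.15, 0], [-1, -0.26, -0.34, 0.47, 0], [-1, -0.26, -0.34, 0.47, 0], [-1, -0.26, -0.34, 0.47, 0]],
])

```text
time_s: 2.35
tcp_pos: [0.4626, -0.059, 0.0614]
eef_rot: [-180.0, -0.0, -105.6]
contact_force: [-0.4, -0.4, 0.2]
gripper_width: 0.0003
gripper_force: 0.0
```

```bash
python3 d.py -1 -1 .0488
python3 - <<'E'
from h import *
im=capture("top")[:,:,::-1]; s=cv2.resize(capture("side")[:,:,::-1][150:270,200:440],None,fx=3,fy=3,interpolation=2)
cv2.imwrite("pics/s1.png",np.vstack([s[:300],cv2.resize(im[160:310,220:420],(720,540))[240:]]))
E
```

```text
t 2.35 pos [ 0.4626 -0.059   0.0614] [-180.    -0.  -105.6] F [-0.41 -0.44  0.17] shift units [-0.032  0.007  0.105] turn -0.0012
```

View pics/s1.png

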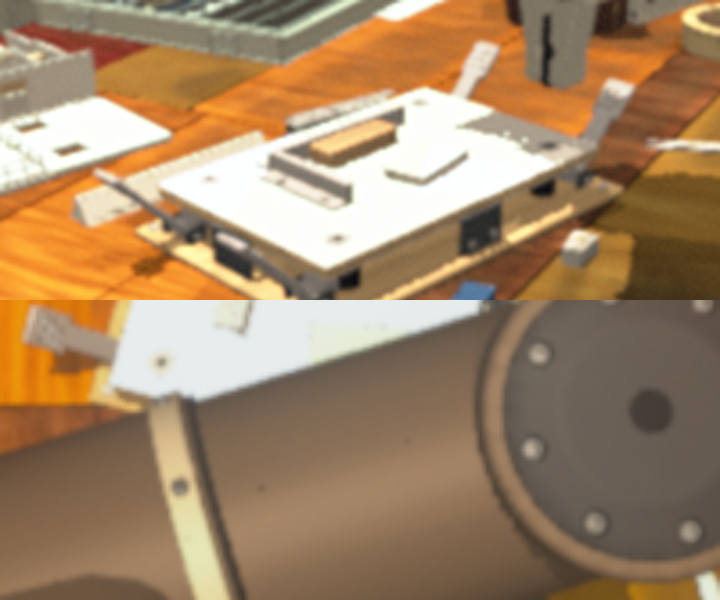

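Run:
```python
from h import *
P=[[.4626,-.059,z] for z in(.0378,.0504,.0614,.08)]
print(((proj("side",P)-[200,150]+.5)*3).round())
```

```text
[[555. 144.]
 [555. 126.]
 [556. 111.]
 [557.  84.]]
```

Run:
```python
from h import *
cv2.imwrite("pics/s2.png",cv2.resize(capture("side")[:,:,::-1][130:230,330:440],None,fx=5,fy=5,interpolation=0))
```

```text
(no output)
```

View pics/s2.png

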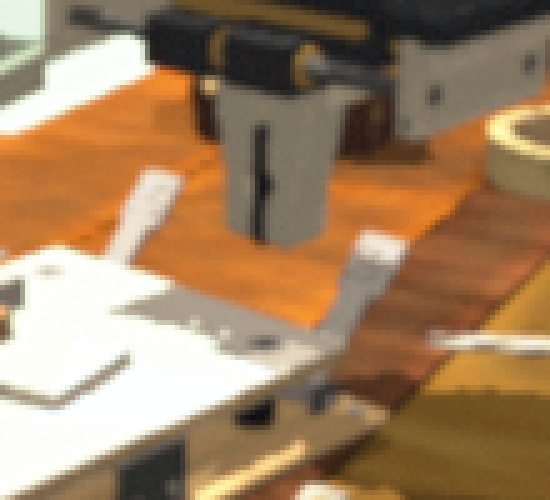

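Run:
```python
from h import *
uv=[[330+275/5,130+243/5],[330+228/5,130+232/5],[330+325/5,130+225/5]]
for z in(.0504,.0614,.08): print(z,unproj("side",uv,z).round(3).tolist())
K,R,t=cam("side");print(-R.T@t)
```

```text
0.0504 [[0.492, -0.128, 0.05], [0.516, -0.132, 0.05], [0.482, -0.159, 0.05]]
0.0614 [[0.48, -0.1, 0.061], [0.503, -0.103, 0.061], [0.471, -0.13, 0.061]]
0.08 [[0.46, -0.053, 0.08], [0.481, -0.056, 0.08], [0.451, -0.081, 0.08]]
[0.15517894 0.66312876 0.36149505]
```

The side view shows the fingertip bottom at about pixel (382,179), while the washer is at (383,198). That puts the closed tips roughly 25 mm higher than stated, so I will descend slowly with force feedback.

drive_tool([
  [[-1, -0.03, 0, 0.05, 0], [-1, -0.03, 0, 0.08, 0], [-1, -0.03, 0, 0.1, 0], [-1, -0.03, 0, 0.11, 0], [-1, -0.03, 0, 0.11, 0]],
])

```text
time_s: 3.12
tcp_pos: [0.4636, -0.0549, 0.0472]
eef_rot: [180.0, -0.0, -105.5]
contact_force: [0.3, 0.4, -0.1]
gripper_width: 0.0008
gripper_force: 0.0
```

Run:
```python
from h import *
s=r.get_state();print(s["tcp_pos"],s["contact_force"])
cv2.imwrite("pics/s3.png",cv2.resize(capture("side")[:,:,::-1][130:230,330:440],None,fx=5,fy=5,interpolation=0))
```

```text
[ 0.46362835 -0.05486433  0.04723141] [ 0.32144762  0.35883604 -0.09475802]
```

View pics/s3.png

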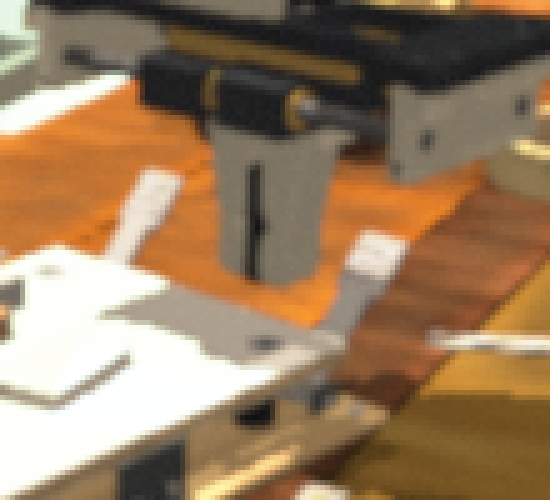

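No contact at TCP z = 0.047, and the tip bottom at crop (252,280) is still above the washer at (265,342). I keep descending in small steps.

drive_tool([
  [[-1, 0, 0, 0.03, 0], [-1, 0, 0, 0.06, 0], [-1, 0, 0, 0.09, 0], [-1, 0, 0, 0.12, 0], [-1, 0, 0, 0.12, 0]],
])

```text
time_s: 3.8
tcp_pos: [0.4634, -0.0549, 0.0326]
eef_rot: [180.0, -0.0, -105.6]
contact_force: [0.2, -0.6, 0.2]
gripper_width: 0.0006
gripper_force: 0.0
```

Run:
```python
from h import *
s=r.get_state();print(s["tcp_pos"],s["contact_force"])
cv2.imwrite("pics/s4.png",cv2.resize(capture("side")[:,:,::-1][130:230,330:440],None,fx=5,fy=5,interpolation=0))
```

```text
[ 0.46342209 -0.05490362  0.03260034] [ 0.23048856 -0.58796903  0.1901822 ]
```

View pics/s4.png

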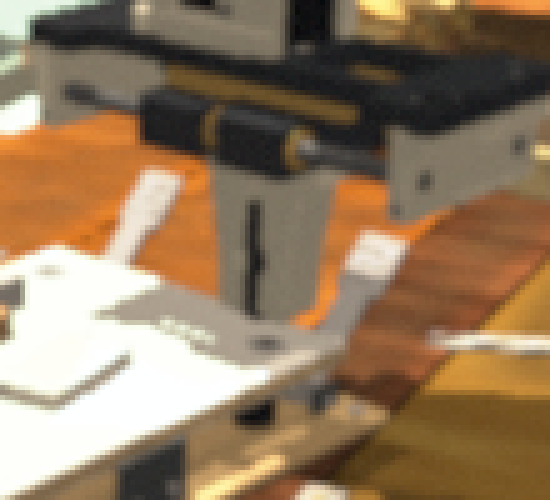

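The fingertip bottom is now at about crop (255,316), right at the plate's far-right edge line. I go on a few millimetres at a time.

drive_tool([
  [[-1, 0, 0, 0.02, 0], [-1, 0, 0, 0.04, 0], [-1, 0, 0, 0.05, 0], [-1, 0, 0, 0.05, 0]],
])

```text
time_s: 4.35
tcp_pos: [0.4636, -0.0549, 0.0269]
eef_rot: [180.0, -0.0, -105.5]
contact_force: [0.2, -0.1, 1.0]
gripper_width: 0.0005
gripper_force: 0.0
```

```bash
python3 d.py -1 -1 .022;  python3 - <<'E'
from h import *
cv2.imwrite("pics/s5.png",cv2.resize(capture("side")[:,:,::-1][170:220,360:410],None,fx=10,fy=10,interpolation=0))
E
```

```text
t 4.35 pos [ 0.4636 -0.0549  0.0269] [ 180.    -0.  -105.5] F [ 0.17 -0.08  0.96] shift units [0.003 0.006 0.041] turn -0.0012
```

View pics/s5.png

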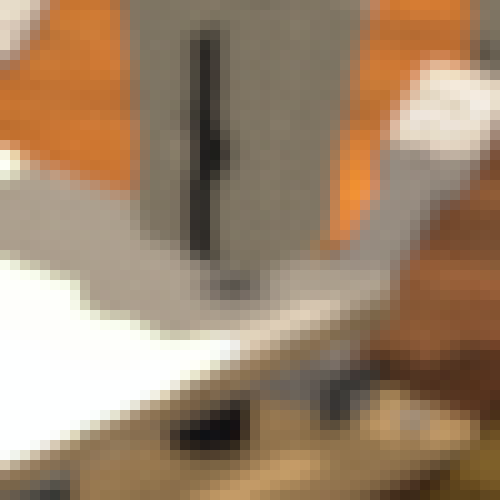

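Run:
```python
from h import *
for z in(.0378,.043): print(unproj("side",[[360+21.,170+26.],[360+14,170+23],[360+32,170+25],[360+23.5,170+28.5]],z).round(4).tolist())
s=r.get_state();print(s["contact_force"],s["moment"],s["tcp_pos"])
```

```text
[[0.4718, -0.0633, 0.0378], [0.4909, -0.0713, 0.0378], [0.4548, -0.0785, 0.0378], [0.4622, -0.0538, 0.0378]]
[[0.4667, -0.0517, 0.043], [0.4855, -0.0595, 0.043], [0.45, -0.0666, 0.043], [0.4573, -0.0423, 0.043]]
[ 0.41997725 -0.31689813 -0.03638932] [0.04497026 0.09346835 0.02662586] [ 0.46366753 -0.05488413  0.0269467 ]
```

drive_tool([
  [[-1, 0, 0, 0.01, 0], [-1, 0, 0, 0.015, 0], [-1, 0, 0, 0.015, 0]],
])

```text
time_s: 4.78
tcp_pos: [0.4636, -0.0549, 0.0251]
eef_rot: [180.0, -0.0, -105.6]
contact_force: [-0.6, 0.4, -0.3]
gripper_width: 0.0003
gripper_force: 0.0
```

drive_tool([
  [[-1, 0, 0, 0.01, 0], [-1, 0, 0, 0.015, 0], [-1, 0, 0, 0.015, 0]],
])

```text
time_s: 5.15
tcp_pos: [0.4636, -0.0549, 0.0233]
eef_rot: [180.0, -0.0, -105.6]
contact_force: [0.1, -0.5, 0.3]
gripper_width: 0.0008
gripper_force: 0.0
```

drive_tool([
  [[-1, 0, 0, 0.01, 0], [-1, 0, 0, 0.01, 0]],
])

```text
time_s: 5.4
tcp_pos: [0.4636, -0.0548, 0.0221]
eef_rot: [180.0, -0.0, -105.5]
contact_force: [-0.0, -0.3, 1.0]
gripper_width: 0.0006
gripper_force: 0.0
```

drive_tool([
  [[-1, 0, 0, 0.01, 0], [-1, 0, 0, 0.01, 0]],
])

```text
time_s: 5.65
tcp_pos: [0.4636, -0.0549, 0.0209]
eef_rot: [180.0, -0.0, -105.6]
contact_force: [-0.0, -1.0, -0.3]
gripper_width: 0.0005
gripper_force: 0.0
```

drive_tool([
  [[-1, 0, 0, 0.01, 0], [-1, 0, 0, 0.01, 0]],
])

```text
time_s: 5.9
tcp_pos: [0.4636, -0.0549, 0.0197]
eef_rot: [180.0, -0.0, -105.6]
contact_force: [-0.2, 0.1, -0.7]
gripper_width: 0.0009
gripper_force: 0.0
```

drive_tool([
  [[-1, 0, 0, 0.01, 0], [-1, 0, 0, 0.01, 0]],
])

```text
time_s: 6.15
tcp_pos: [0.4637, -0.0548, 0.0185]
eef_rot: [-180.0, 0.0, -105.5]
contact_force: [-0.1, -0.2, 0.8]
gripper_width: 0.0007
gripper_force: 0.0
```

```bash
python3 d.py -1 -1 .022;  python3 - <<'E'
from h import *
cv2.imwrite("pics/s6.png",cv2.resize(capture("side")[:,:,::-1][170:220,360:410],None,fx=10,fy=10,interpolation=0))
E
```

```text
t 6.15 pos [ 0.4637 -0.0548  0.0185] [-180.     0.  -105.5] F [-0.08 -0.24  0.84] shift units [ 0.003  0.007 -0.029] turn -0.0012
```

View pics/s6.png

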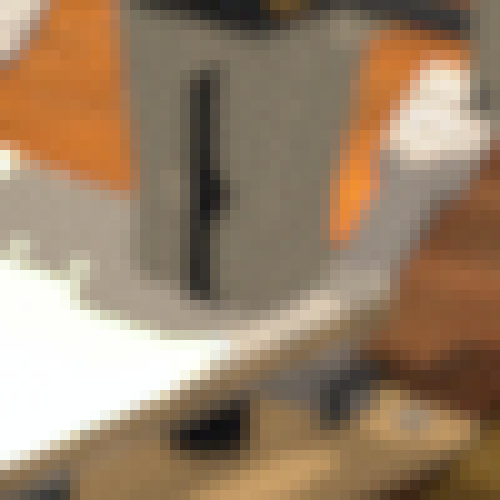

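The washer is now covered by the fingertip, whose bottom is at about crop (215,300). Contact should be imminent, so I continue on force.

drive_tool([
  [[-1, 0, 0, 0.01, 0], [-1, 0, 0, 0.01, 0]],
])

```text
time_s: 6.45
tcp_pos: [0.4636, -0.0549, 0.0173]
eef_rot: [180.0, -0.0, -105.5]
contact_force: [-0.2, 0.3, 1.3]
gripper_width: 0.0005
gripper_force: 0.9
```

drive_tool([
  [[-1, 0, 0, 0.01, 0], [-1, 0, 0, 0.01, 0]],
])

```text
time_s: 6.7
tcp_pos: [0.4635, -0.0549, 0.0161]
eef_rot: [180.0, -0.0, -105.6]
contact_force: [-0.4, 0.3, 2.2]
gripper_width: 0.0003
gripper_force: 1.0
```

drive_tool([
  [[-1, 0, 0, 0.01, 0], [-1, 0, 0, 0.01, 0]],
])

```text
time_s: 6.95
tcp_pos: [0.4635, -0.055, 0.0148]
eef_rot: [180.0, -0.0, -105.6]
contact_force: [-1.6, 0.2, 2.5]
gripper_width: 0.0004
gripper_force: 1.2
```

drive_tool([
  [[-1, 0, 0, 0.01, 0], [-1, 0, 0, 0.01, 0]],
])

```text
time_s: 7.2
tcp_pos: [0.4635, -0.055, 0.0142]
eef_rot: [180.0, -0.0, -105.5]
contact_force: [-4.3, -0.4, 10.5]
gripper_width: 0.0004
gripper_force: 5.0
```

The corner sank about 4 mm under roughly 2.5 N and then stopped hard at 10.5 N, so near right is the soft one. I lift off and go over its lever, 40 mm outside the plate's edge.

drive_tool([
  [[-1, 0, 0, -0.1, 0], [-1, 0, 0, -0.3, 0], [-1, 0, 0, -0.5, 0], [-1, 0, 0, -0.5, 0]],
])

```text
time_s: 7.7
tcp_pos: [0.4655, -0.0544, 0.0759]
eef_rot: [-179.8, 0.1, -105.5]
contact_force: [-0.5, -0.4, 0.7]
gripper_width: 0.0005
gripper_force: 0.0
```

```bash
python3 d.py -1 -1 .07 .160
```

```text
t 7.7 pos [ 0.4655 -0.0544  0.0759] [-1.798e+02  1.000e-01 -1.055e+02] F [-0.47 -0.4   0.69] shift units [0.561 0.016 0.05 ] turn -0.0011
```

drive_tool([
  [[-1, 0.25, 0.01, 0, 0], [-1, 0.5, 0.01, 0, 0], [-1, 0.555, 0.01, 0, 0], [-1, 0.555, 0.01, 0, 0]],
])

```text
time_s: 8.2
tcp_pos: [0.4446, -0.1189, 0.0736]
eef_rot: [180.0, 0.0, -105.6]
contact_force: [0.8, 0.4, -0.4]
gripper_width: 0.0005
gripper_force: 0.0
```

```bash
python3 d.py -1 -1 -.007 .160
```

```text
t 8.2 pos [ 0.4446 -0.1189  0.0736] [ 180.     0.  -105.6] F [ 0.82  0.36 -0.43] shift units [-0.004 -0.008  0.672] turn -0.0013
```

drive_tool([
  [[-1, 0, 0, 0.1, 0], [-1, 0, 0, 0.2, 0], [-1, 0, 0, 0.28, 0], [-1, 0, 0, 0.35, 0], [-1, 0, 0, 0.4, 0]],
])

```text
time_s: 8.82
tcp_pos: [0.4446, -0.1187, 0.0251]
eef_rot: [180.0, -0.0, -105.5]
contact_force: [0.0, 0.0, 1.4]
gripper_width: 0.0006
gripper_force: 0.4
```

drive_tool([
  [[-1, 0, 0, 0.04, 0], [-1, 0, 0, 0.08, 0], [-1, 0, 0, 0.12, 0], [-1, 0, 0, 0.16, 0], [-1, 0, 0, 0.18, 0]],
])

```text
time_s: 9.45
tcp_pos: [0.4446, -0.1187, 0.0039]
eef_rot: [180.0, -0.0, -105.6]
contact_force: [-0.0, -0.4, 1.6]
gripper_width: 0.0007
gripper_force: 0.5
```

drive_tool([
  [[-1, 0, 0, 0.03, 0], [-1, 0, 0, 0.06, 0], [-1, 0, 0, 0.075, 0], [-1, 0, 0, 0.075, 0]],
])

```text
time_s: 9.95
tcp_pos: [0.4446, -0.1186, -0.005]
eef_rot: [180.0, -0.0, -105.6]
contact_force: [0.2, 0.1, 0.2]
gripper_width: 0.0001
gripper_force: 0.0
```

drive_tool([
  [[-1, 0, 0, 0.01, 0], [-1, 0, 0, 0.01, 0]],
])

```text
time_s: 10.2
tcp_pos: [0.4447, -0.1187, -0.0061]
eef_rot: [180.0, 0.0, -105.6]
contact_force: [-0.1, 0.5, -0.3]
gripper_width: 0.0001
gripper_force: 0.0
```

drive_tool([
  [[-1, 0, 0, 0.008, 0], [-1, 0, 0, 0.008, 0]],
])

```text
time_s: 10.45
tcp_pos: [0.4447, -0.1187, -0.0069]
eef_rot: [-180.0, 0.0, -105.5]
contact_force: [-0.5, 0.7, 2.9]
gripper_width: 0.0006
gripper_force: 1.6
```

drive_tool([
  [[-1, 0, 0, 0.006, 0], [-1, 0, 0, 0.006, 0]],
])

```text
time_s: 10.7
tcp_pos: [0.4448, -0.1187, -0.0071]
eef_rot: [-180.0, -0.0, -105.5]
contact_force: [-2.4, 0.9, 11.9]
gripper_width: 0.0006
gripper_force: 6.0
```

drive_tool([
  [[-1, 0, 0, 0.006, 0], [-1, 0, 0, 0.006, 0]],
])

```text
time_s: 10.95
tcp_pos: [0.4448, -0.1188, -0.0073]
eef_rot: [-180.0, -0.0, -105.5]
contact_force: [-4.8, 1.8, 19.4]
gripper_width: 0.0004
gripper_force: 10.1
```

The lever is at its stop: 19 N, with the tip height matching the flat arm. I rise and go back over the washer.

drive_tool([
  [[-1, 0, 0, -0.1, 0], [-1, 0, 0, -0.35, 0], [-1, 0, 0, -0.55, 0], [-1, 0, 0, -0.55, 0]],
])

```text
time_s: 11.45
tcp_pos: [0.4462, -0.1185, 0.0594]
eef_rot: [-179.8, 0.1, -105.5]
contact_force: [-0.3, 0.3, -1.1]
gripper_width: 0.0004
gripper_force: 0.0
```

drive_tool([
  [[-1, -0.25, 0, 0, 0], [-1, -0.5, 0, 0, 0], [-1, -0.55, 0, 0, 0], [-1, -0.55, 0, 0, 0]],
])

```text
time_s: 11.95
tcp_pos: [0.4619, -0.055, 0.0571]
eef_rot: [179.9, -0.0, -105.5]
contact_force: [0.2, -0.9, 0.4]
gripper_width: 0.0004
gripper_force: 0.0
```

```bash
python3 d.py -1 -1 .018;  python3 - <<'E'
from h import *
cv2.imwrite("pics/s7.png",cv2.resize(capture("side")[:,:,::-1][130:270,210:450],None,fx=3,fy=3,interpolation=2))
E
```

```text
t 11.95 pos [ 0.4619 -0.055   0.0571] [ 179.9   -0.  -105.5] F [ 0.21 -0.85  0.39] shift units [-0.002 -0.007  0.326] turn -0.001
```

View pics/s7.png

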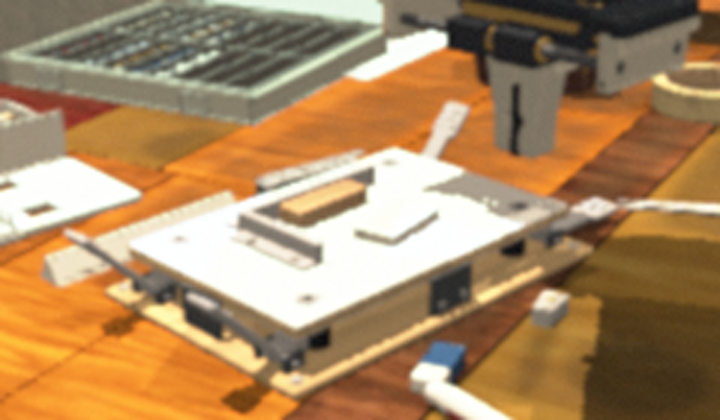

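The picture shows the near-right lever flat at about crop (590,208), the other three up, and everything else in place. Now I press the same washer again.

drive_tool([
  [[-1, 0, -0.005, 0.1, 0], [-1, 0, -0.005, 0.2, 0], [-1, 0, -0.005, 0.27, 0], [-1, 0, -0.005, 0.31, 0], [-1, 0, -0.005, 0.31, 0]],
])

```text
time_s: 12.62
tcp_pos: [0.4627, -0.0554, 0.0199]
eef_rot: [180.0, -0.0, -105.6]
contact_force: [0.3, -0.5, -0.0]
gripper_width: 0.0007
gripper_force: 0.0
```

drive_tool([
  [[-1, 0, 0, 0.012, 0], [-1, 0, 0, 0.02, 0], [-1, 0, 0, 0.02, 0]],
])

```text
time_s: 13.0
tcp_pos: [0.4632, -0.0552, 0.0182]
eef_rot: [-180.0, 0.0, -105.5]
contact_force: [-0.1, -0.1, 1.7]
gripper_width: 0.0007
gripper_force: 0.7
```

drive_tool([
  [[-1, 0, 0, 0.008, 0], [-1, 0, 0, 0.008, 0]],
])

```text
time_s: 13.25
tcp_pos: [0.4631, -0.0552, 0.0174]
eef_rot: [-180.0, 0.0, -105.5]
contact_force: [-1.3, -0.2, 5.5]
gripper_width: 0.0003
gripper_force: 2.8
```

drive_tool([
  [[-1, 0, 0, 0.006, 0], [-1, 0, 0, 0.006, 0]],
])

```text
time_s: 13.5
tcp_pos: [0.4631, -0.0552, 0.0172]
eef_rot: [-180.0, 0.0, -105.5]
contact_force: [-4.1, 0.3, 14.1]
gripper_width: 0.001
gripper_force: 6.8
```

It now stops hard at 0.0172 instead of 0.0142, so the corner bears on its shim. I hold briefly and retreat.

drive_tool([
  [[-1, 0, 0, 0, 0], [-1, 0, 0, 0, 0], [-1, 0, 0, 0, 0]],
])

```text
time_s: 13.88
tcp_pos: [0.4631, -0.0552, 0.0172]
eef_rot: [-180.0, 0.0, -105.5]
contact_force: [-3.7, 0.1, 13.3]
gripper_width: 0.0003
gripper_force: 6.7
```

drive_tool([
  [[-1, 0, 0, -0.1, 0], [-1, 0, 0, -0.4, 0], [-1, 0, 0, -0.8, 0], [-1, 0, 0, -1, 0], [-1, 0, 0, -1, 0]],
])

```text
time_s: 14.5
tcp_pos: [0.4643, -0.055, 0.1387]
eef_rot: [-179.8, 0.1, -105.5]
contact_force: [0.4, -0.1, -0.4]
gripper_width: 0.0004
gripper_force: 0.0
```

drive_tool([
  [[-1, 0, 0, 0, 0], [-1, 0, 0, 0, 0]],
])

```text
time_s: 14.75
tcp_pos: [0.4622, -0.0554, 0.1354]
eef_rot: [179.9, -0.1, -105.6]
contact_force: [0.2, -0.5, -0.6]
gripper_width: 0.0005
gripper_force: 0.0
```

Run:
```python
from h import *
a=cv2.imread("pics/side0.png").astype(int);b=capture("side")[:,:,::-1].astype(int)
d=(abs(a-b).max(2)>60).astype(np.uint8)[185:270,215:350]   # left levers, plate left part, fence, pieces
print("changed px left/mid of plate:",d.sum())
s=r.get_state();print(s["time_s"],s["tcp_pos"],s["contact_force"])
job.close_job()
```

```text
changed px left/mid of plate: 0
14.8 [ 0.46230409 -0.05543029  0.13537702] [-0.09881038 -0.43463792 -0.93017703]
the job is handed in; nothing more can be done
```

The near-right corner, the first I pressed, was the soft one (sank about 4 mm at 2.5 N), so I didn't press the others; its lever is flat and the other three are up, the corner now stops hard on its shim at 14 N, and the job was handed in at 14.8 s with the arm clear.

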